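Hang the bottle holder on its twin studs and rack the bottle

TASK

Hang the white bottle holder on the instrument rail, both its holes fully down over the two studs and the flange flush on the rail, with the cup on the robot's side; then put the blue-capped bottle upright in the cup. Feel for the studs gently and never force the holder against the rail; lower things into place rather than dropping them, and leave everything else where it is.

Things in the scene. Friction and masses are not known exactly. Their poses are not given: they have to be found in the camera images.
- rail_seat (a point): Mid-width of the rail's flat top, 70 mm to +y of its middle; axes as the rail's. Two dark steel studs, 8 mm thick, 22 mm high, flat tips with a 0.6 mm chamfer, stand on the centre line 110 mm apart along y on one strip clamped fast in the rail's slot. Their middle lies anywhere up to 25 mm to either side of this point along y: not measured, to be seen or felt for.
- holder_grip (a point): Centre of the blue plastic grip block standing on the flange's front edge: 12 mm thick (x), 40 mm wide (y), 36 mm high; holder axes. Lies 21.7 mm to -x of holder_seat and 24 mm above it. Pinch it from above across its thickness; the flange's upper face is 18 mm below this point.
- holder_seat (a point): Point half-way between the holder's two holes, in the plane of the flange's underside, 80 mm above its foot; holder axes. The skirt's inner face lies 20.7 mm to -x of it, so the skirt hangs down the rail's robot-side face with 0.7 mm play when the holes are centred on the studs. Hung and let go it leans forward about 1 degree.
- holder_cup (a point): Centre of the floor of the holder's open round cup: 37.3 mm to -x of holder_grip and 99.5 mm below it. Bore 64 mm, rim 25.5 mm above this point. The grip block's face is 31 mm from the cup's axis and its top 12 mm above a racked bottle's cap, so hold the bottle by the cap, fingers on its two sides along the holder's y.
- bottle_center (a point): Centre (half-way up) of the bottle to rack: clear glass, 56 mm diameter up to 62 mm, then a shoulder, and a blue screw cap of 40 mm diameter from 78 mm up to its top at 105 mm. It stands upright on the bench, 0.15 to 0.31 kg; take it by the cap. It stands at one of two places, the amber bottle at the other.
- amber_bottle: Bystander: brown glass bottle of the same size with a white cap; origin at the centre of its underside.
- beaker: Bystander: clear beaker, 72 mm across, 90 mm high; origin under its centre.
- tip_box: Bystander: pipette-tip box with a blue lid, 87 x 122 x 62 mm; origin under its centre.
- tube_rack: Bystander: white rack of capped tubes, 70 x 200 x 110 mm; origin under its centre.
- petri_dishes: Bystander: stack of three flat dishes, 92 mm across, 45 mm high; origin under its centre.
- spatula: Bystander: spatula lying on the bench, 180 mm long; origin under its middle.
- rail: Bare aluminium rail 40 mm wide (x), 80 mm high, 400 mm long (y), top 200 mm above the bench on two posts, fixed. Origin on the bench below its middle. x points square across it, away from the robot's side; y along it, z up. On the robot's side two pipettes hang at its -y end, y = -70 to -170 mm. Its top carries two studs near point rail_seat.
- holder: White metal bottle holder, 0.25 to 0.4 kg: level flange 150 (y) x 40 (x) x 6 mm with two round 11 mm holes 110 mm apart along y; flat skirt 90 mm wide hanging 80 mm down from its front (-x) edge, and at its foot a cup towards -x. Starts standing upright on skirt and cup. Origin on foot level below holder_seat. x from cup to flange, z up.
- bottle: The blue-capped bottle; origin at the centre of its underside, z up through the cap.
Things that resemble listed ones, but are neither listed nor needed, are in the scene too. What is shaped like the holder but turquoise is not meant.

How it is judged:
By the outcome, as a careful person would: the job done as asked, in the order asked, and still so for the second after the job is handed in, with the robot touching nothing.
It also fails if it takes over 72 s, if anything falls off the work surface, if the arm or the gripper's body presses on something with over 40 N, if the wrist force passes 120 N, or if a joint passes its speed limit or range.

ROBOT

A 6-joint arm with a two-finger parallel gripper is mounted at the origin on the work surface. World frame = base frame: x ahead of the robot, y to its left, z up, the work surface at z = 0. Lengths are in m, angles in rad, forces in N, time in s.
With the tool pointing down it reaches from about 0.375 to 0.75 m from the base axis. Payload 9 kg.
Tool frame: the origin (TCP) lies on the centre line of the jaws, within the pads' length; the fingertips stand 8 mm ahead of it and the grasp point (between the pads) lies 11 mm behind it; z points along the fingers, x is the direction in which the jaws open and shut, and the axes are right-handed (so a half turn about z gives the same grasp; the last joint's range is limited). The gripper opens to 85 mm and grips with 20 to 120 N. Pads are 22 mm wide; open, the fingers measure 114 mm over their backs; the gripper's body (76 mm by 85 mm) begins 54 mm behind the grasp point. The pads swing forward as they close: fully open they stand 13 mm farther back than shut.
Start: joints at [0.966, 0.104, 0.097, 1.564, 0, 1.353], TCP at [0.226, 0.556, 0.239] pointing down, gripper open.
Joint ranges: [-2.99, 2.99], [-0.84, 1.86], [-1.1, 1.16], [-1.84, 2.11], [-1.51, 1.56], [-3.14, 3.14]. Speed limits (rad/s): [2.22, 2.22, 2.57, 3.14, 3.14, 3.14].

INTERFACE

Orientations are given as a unit quaternion [w, x, y, z].
In Python, from station import manip gives the robot as it stands.
- The arm moves only by the tool arm_command, never from a script. Its argument "plan" is a list of rows, each a list of 2 entries, a list of its own where there are three numbers: the shift along the tool's x, y, z in m, then the turn about the tool's z in rad. In form: [[[dx, dy, dz], twist], ...]. A call has 1 to 20 rows; each row is the pose to reach, as a shift and turn from the pose measured when the call began, along the tool's axes at that moment; what a row does not reach only later rows make up. A row lasts 1/12 s, in which the tool goes at most 41.7 mm and 7.16 degrees, less where a joint would pass 70% of its speed; a pose out of reach is approached as far as the arm can. A call with a gripper value outside its range is refused whole. "gripper" is the opening, from 0 (shut) to 1 (fully open), set as the call begins (left out, the last holds). The fingers move at their own pace and stop on an object; "newtons" is the grip in N (left out, the last holds). Time passes only in rows, so rows that repeat a pose let the fingers close. It gives the time, the measured TCP pose, the force and the opening at its end, in the units of the state.
- manip.get_obs(): the state, without advancing time (a new reading comes with each control period).
- manip.get_image(name): name is "scene" or "top" or "wrist"; returns (picture, depth): 420x560x3 uint8, red, green, blue; 420x560 float32, m along the optical axis (not along the pixel's ray), 0 where there is no reading.
- manip.camera_params(name): a dict with "intrinsics" (3x3 intrinsics, pixels), "k1" (the pictures are not rectified: a ray, as slopes to the right and down, at radius r is drawn at 1 + k1 r^2 times it, then the intrinsics apply), "world_from_camera" (4x4, takes a point from camera to world coordinates). Camera axes: x right, y down, z forward; pixel columns grow to the right and rows downward; lengths in m; the calibration is good to about 2 mm. A picture is of the moment at which its call begins: read the wrist's pose just before it. camera_params takes no time and is no camera call; for the wrist camera it gives the pose at the moment of the call.
- manip.job_done(): hands the job in, once; it reports no verdict.
The state is a dict: "time": time; "q": joint angles; "joint_velocities": joint speeds; "joint_efforts": joint torques, N m; "tcp_pos": TCP position; "ee_rot": TCP orientation; "ft_force": force on the tool from outside, world axes, zero at the start; "moment": the same for the moment, N m; "grip_width": opening from 0.0 (shut) to 1.0 (fully open).
Only numpy, scipy, OpenCV 4.12 (cv2) and the standard library are available. Lean on these libraries where they do the work, as an engineer would, in place of code of your own. Each camera call takes 0.05 s, during which the arm holds its last target. There are 200 camera calls.

## Working session

There is one attempt and no reset: what is moved stays moved. The work goes in short steps, Python scripts to look and compute and a tool call to move; the robot and the scene stay as the last step left them, time stands still between calls to the robot, and variables do not carry over. Pictures are saved under pics/ and viewed, about 8 in all and at most 12, crops included, and the job is handed in when it is done.

Besides the shell and the picture viewer there is one more tool, called after ">>>" as name([rows], argument=value, ...), one row to a line, values as JSON. arm_command: Moves the arm, as the interface text tells. Its arguments: {"type":"object","properties":{"plan":{"type":"array","items":{"type":"array"}},"gripper":{"type":"number"},"newtons":{"type":"number"}},"required":["plan"]}

```bash
mkdir -p pics
cat > h.py <<'E'
from station import manip
import numpy as np, cv2
def snap(n,f):
    p=manip.camera_params(n); im,d=manip.get_image(n)
    np.savez(f'pics/{f}.npz',im=im,d=d,K=p['intrinsics'],k1=p['k1'],T=p['world_from_camera'])
    cv2.imwrite(f'pics/{f}.png',im[...,::-1]); return im,d
class V:
    def __init__(s,f):
        z=np.load(f'pics/{f}.npz'); s.im,s.d,s.K,s.k1,s.T=z['im'],z['d'],z['K'],float(z['k1']),z['T']
    def ray(s,u,v):
        K=s.K; dist=np.array([s.k1,0,0,0,0.])
        q=cv2.undistortPoints(np.array([[[u,v]]],float),K,dist)[0,0]
        return np.array([q[0],q[1],1.])
    def dep(s,u,v,r=1):
        w=s.d[int(v)-r:int(v)+r+1,int(u)-r:int(u)+r+1]; w=w[w>0]; z=np.median(w) if w.size else 0
        return (s.T@np.append(s.ray(u,v)*z,1))[:3]
    def atz(s,u,v,z):
        r=s.T[:3,:3]@s.ray(u,v); o=s.T[:3,3]; return o+r*(z-o[2])/r[2]
    def cloud(s):
        h,w=s.d.shape; uu,vv=np.meshgrid(np.arange(w),np.arange(h))
        q=cv2.undistortPoints(np.stack([uu,vv],-1).reshape(-1,1,2).astype(float),s.K,np.array([s.k1,0,0,0,0.]))[:,0]
        P=np.c_[q,np.ones(len(q))]*s.d.reshape(-1,1); W=P@s.T[:3,:3].T+s.T[:3,3]
        W[s.d.reshape(-1)<=0]=np.nan
        return W.reshape(h,w,3)
    def crop(s,u0,v0,u1,v1,k,f):
        cv2.imwrite(f'pics/{f}.png',cv2.resize(s.im[v0:v1,u0:u1,::-1],None,fx=k,fy=k,interpolation=cv2.INTER_CUBIC))
E
python3 - <<'E'
from h import *
a,_=snap('scene','s0'); b,_=snap('top','t0'); 
print(V('s0').T.round(3),V('t0').T.round(3),V('t0').K)
print(manip.get_obs())
E
```

```text
[[ 0.282  0.549 -0.787  1.35 ]
 [ 0.959 -0.156  0.235 -0.261]
 [ 0.006 -0.821 -0.571  0.798]
 [ 0.     0.     0.     1.   ]] [[-0.057 -0.976  0.208  0.165]
 [-0.998  0.056 -0.012  0.032]
 [-0.    -0.208 -0.978  1.536]
 [ 0.     0.     0.     1.   ]] [[531.44183356   0.         277.32753084]
 [  0.         531.44183356 209.07530296]
 [  0.           0.           1.        ]]
{'time': 0.1, 'q': array([9.66295090e-01, 1.04616685e-01, 9.65596000e-02, 1.56386862e+00,
       4.57609552e-05, 1.35311200e+00]), 'joint_velocities': array([-0.00114104, -0.0011165 ,  0.00369774,  0.00038293, -0.00015591,
       -0.00202342]), 'joint_efforts': array([ 4.85301192e-03, -5.58206069e+01,  5.04722428e+01,  1.29245035e-02,
       -3.40145461e-04, -1.48750746e-05]), 'tcp_pos': array([0.22615985, 0.55545634, 0.23862039]), 'ee_rot': array([ 1.85168668e-04,  8.29831913e-01,  5.58013151e-01, -5.33956421e-04]), 'ft_force': array([ 0.53193103,  0.21651124, -0.1961631 ]), 'moment': array([-0.07953665,  0.01149502, -0.03166075]), 'grip_width': 0.9982495183418849}
```

View pics/t0.png

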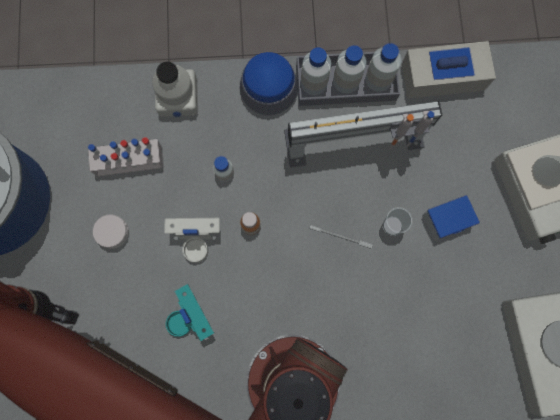

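View pics/s0.png

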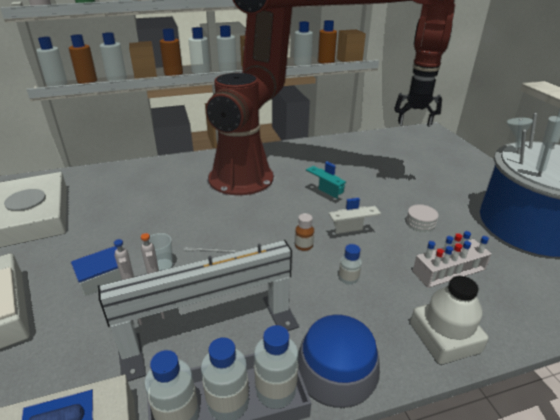

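The top view shows the white holder at (192,230), with its grip block at (190,232) and cup at (195,250). The turquoise look-alike is at (193,315). The blue-capped bottle is at (222,166), the amber one at (250,222), and the rail runs from (290,130) to (440,112). The large blue-capped bottles at (318–390,60) are in a crate and much bigger, so they don't fit. I'll check these in crops.

Run:
```python
from h import *
t=V('t0')
A=cv2.resize(t.im[95:160,280:450,::-1],None,fx=4.7,fy=4.7,interpolation=cv2.INTER_CUBIC)
B=cv2.resize(t.im[145:270,155:270,::-1],None,fx=2.3,fy=2.3,interpolation=cv2.INTER_CUBIC)
s=V('s0'); C=cv2.resize(s.im[185:295,290:400,::-1],None,fx=2.6,fy=2.6,interpolation=cv2.INTER_CUBIC)
D=np.zeros((306+290,800,3),np.uint8); D[:A.shape[0],:A.shape[1]]=A; D[306:306+B.shape[0],:B.shape[1]]=B; D[306:306+C.shape[0],300:300+C.shape[1]]=C
cv2.imwrite('pics/c1.png',D); print(B.shape,C.shape)
W=t.cloud(); z=W[...,2]
print('rail pts',[t.dep(u,v).round(3) for u,v in [(300,128),(400,118),(430,112)]])
# rail top: points with z within 0.19-.206
m=np.zeros(z.shape,bool); m[95:150,280:450]=1; m&=(abs(z-.2)<.007)
P=W[m]; r=cv2.minAreaRect(P[:,:2].astype(np.float32)*1000); print('rail',r,P[:,2].mean())
# holder
m=np.zeros(z.shape,bool); m[205:265,155:230]=1
for lo,hi in [(.076,.094),(.1,.13),(.03,.055)]:
    mm=m&(z>lo)&(z<hi);P=W[mm]; print(lo,len(P),P.mean(0).round(4),cv2.minAreaRect(P[:,:2].astype(np.float32)*1000))
m=np.zeros(z.shape,bool); m[150:190,205:240]=1; mm=m&(z>.09);P=W[mm]; print('cap',len(P),P.mean(0),cv2.minAreaRect(P[:,:2].astype(np.float32)*1000))
```

```text
(288, 264, 3) (286, 286, 3)
rail pts [array([ 0.665, -0.056,  0.202]), array([ 0.678, -0.323,  0.201]), array([ 0.658, -0.378,  0.281])]
rail ((665.385498046875, -231.16966247558594), (75.52950286865234, 408.55596923828125), 5.141529560089111) 0.20111921742704345
0.076 747 [0.4396 0.2544 0.0865] ((436.54095458984375, 254.32313537597656), (151.74740600585938, 47.5255012512207), 86.57005310058594)
0.1 84 [0.4175 0.253  0.119 ] ((418.62554931640625, 254.28883361816406), (39.520626068115234, 13.491596221923828), 87.93871307373047)
0.03 83 [0.4001 0.2545 0.0378] ((382.64019775390625, 255.21307373046875), (88.46806335449219, 68.6859130859375), 87.16938018798828)
cap 171 [0.60841496 0.16504711 0.10475115] ((609.4752807617188, 165.1250457763672), (38.402034759521484, 37.70360565185547), 47.825016021728516)
```

View pics/c1.png

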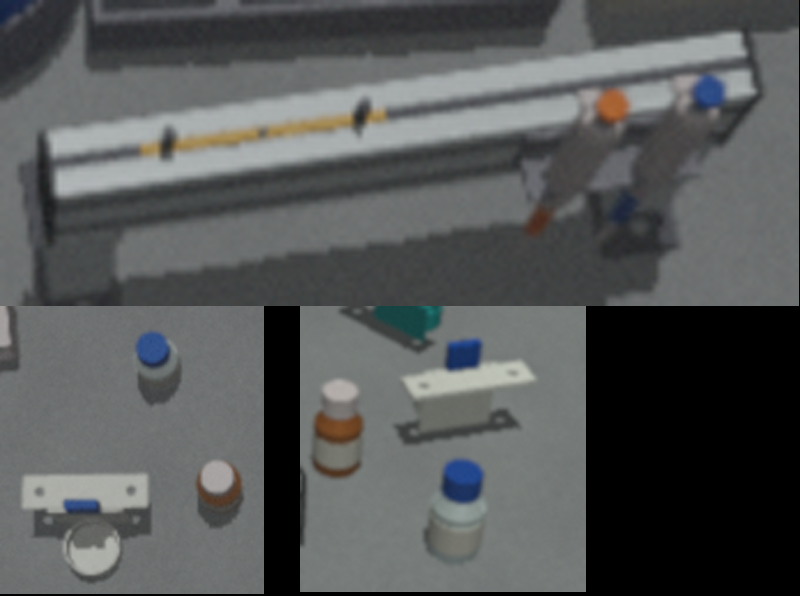

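The crop confirms it: the white holder has two holes and a blue grip block, and its cup faces the robot. The blue-capped clear bottle is the target. The studs stand on the yellow strip at about crop (168,145) and (362,115). Next I'll work out the frames and the move to above the holder for a close wrist look.

```bash
cat >> h.py <<'E'
def wrist_in_tool():
    from scipy.spatial.transform import Rotation as R
    o=manip.get_obs(); q=o['ee_rot']; T=np.eye(4); T[:3,:3]=R.from_quat(q[[1,2,3,0]]).as_matrix(); T[:3,3]=o['tcp_pos']
    return np.linalg.inv(T)@manip.camera_params('wrist')['world_from_camera'],T
def to(p,heading):
    "shift in tool axes and twist to world point p, tool-x heading deg"
    _,T=wrist_in_tool(); h=np.degrees(np.arctan2(T[1,0],T[0,0])); d=(heading-h+180)%360-180
    print('heading',h.round(2),'tcp',T[:3,3].round(4),'shift',(T[:3,:3].T@(np.array(p)-T[:3,3])).round(4),'twist',np.radians(-d).round(4))
E
python3 - <<'E'
from h import *
C,T=wrist_in_tool(); print(C.round(3)); print(T.round(3))
t=V('t0')
for n,(u,v) in dict(slotL=(290.8,128.5),slotR=(439.5,109.7),st1=(315.7,128),st2=(357,121)).items(): print(n,t.atz(u,v,.2).round(4))
to([.42,.254,.30],-3)
E
```

```text
[[ 1.    -0.001 -0.    -0.001]
 [ 0.001  0.962  0.272 -0.069]
 [ 0.    -0.272  0.962 -0.135]
 [ 0.     0.     0.     1.   ]]
[[ 0.377  0.926 -0.001  0.226]
 [ 0.926 -0.377 -0.001  0.555]
 [-0.001 -0.    -1.     0.239]
 [ 0.     0.     0.     1.   ]]
slotL [ 0.6656 -0.0317  0.2   ]
slotR [ 0.6948 -0.4302  0.2   ]
st1 [ 0.6632 -0.0978  0.2   ]
st2 [ 0.6763 -0.2087  0.2   ]
heading 67.84 tcp [0.2262 0.5555 0.2386] shift [-0.2061  0.2932 -0.0612] twist 1.2363
```

>>> arm_command([
  [[-0.206,0.293,-0.012],1.236],
  [[-0.206,0.293,-0.012],1.236],
  [[-0.206,0.293,-0.012],1.236],
  [[-0.206,0.293,-0.012],1.236],
  [[-0.206,0.293,-0.012],1.236],
  [[-0.206,0.293,-0.012],1.236],
  [[-0.206,0.293,-0.012],1.236],
  [[-0.206,0.293,-0.012],1.236],
  [[-0.206,0.293,-0.012],1.236],
  [[-0.206,0.293,-0.012],1.236],
  [[-0.206,0.293,-0.012],1.236],
  [[-0.206,0.293,-0.012],1.236],
  [[-0.206,0.293,-0.012],1.236],
  [[-0.206,0.293,-0.012],1.236],
])

```text
time: 1.27
tcp_pos: [0.4193, 0.2549, 0.2507]
ee_rot: [0.0, 1.0, -0.024, -0.0]
ft_force: [-0.4, -0.3, -0.1]
grip_width: 1.001
```

Run:
```python
from h import *
to([.42,.254,.25],-3); snap('wrist','w1')
t=V('w1'); W=t.cloud(); z=W[...,2]; im=t.im.astype(int)
reg=(abs(W[...,0]-.43)<.09)&(abs(W[...,1]-.254)<.1)
for n,lo,hi in [('flange',.081,.091),('block',.117,.127),('rim',.045,.057)]:
    m=(reg&(z>lo)&(z<hi)).astype(np.uint8)
    k,l,st,_=cv2.connectedComponentsWithStats(m); 
    if k<2: print(n,'none');continue
    j=1+st[1:,4].argmax(); P=W[l==j]
    print(n,len(P),P.mean(0).round(4),cv2.minAreaRect(P[:,:2].astype(np.float32)*1000),st[j])
```

```text
heading -2.75 tcp [0.4193 0.2549 0.2507] shift [0.0008 0.0008 0.0007] twist 0.0044
flange 7290 [0.4393 0.2602 0.0868] ((436.2995300292969, 254.22042846679688), (150.3317413330078, 45.26240539550781), 87.32893371582031) [ 277  103   55  168 7290]
block 763 [0.4172 0.2562 0.1226] ((416.918212890625, 255.19020080566406), (39.94480514526367, 11.638893127441406), 87.41785430908203) [273 176  16  51 763]
rim 5 [0.4181 0.3001 0.0515] ((418.1032409667969, 300.1377258300781), (0.20610284805297852, 3.7555227279663086), 86.02470397949219) [278 137   5   1   5]
```

View pics/w1.png

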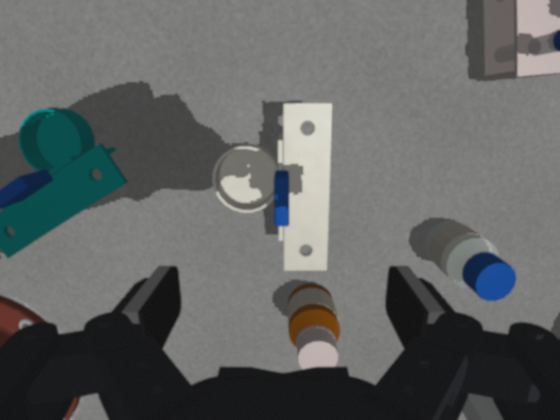

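The wrist view shows the holder's flange running from (307,105) to (306,270), with holes at (307,128) and (306,250), the grip block at (281,198) and the cup at (247,180). The block's size, height (0.1226 m) and yaw (−2.6°) agree with the description, so I'm going down to grip it.

>>> arm_command([
  [[-0.002,0,0.04],0],
  [[-0.0024,-0.0004,0.08],0],
  [[-0.0024,-0.0004,0.115],0],
  [[-0.0024,-0.0004,0.14],0],
  [[-0.0024,-0.0004,0.15],0],
  [[-0.0024,-0.0004,0.15],0],
], gripper=0.5)

```text
time: 1.82
tcp_pos: [0.415, 0.2552, 0.0984]
ee_rot: [0.001, 1.0, -0.023, -0.002]
ft_force: [-0.6, 0.7, -0.0]
grip_width: 0.501
```

>>> arm_command([
  [[0,0,0],0],
  [[0,0,0],0],
  [[0,0,0],0],
  [[0,0,0],0],
  [[0,0,0],0],
  [[0,0,0],0],
  [[0,0,0],0],
], gripper=0, newtons=80)

```text
time: 2.4
tcp_pos: [0.4162, 0.2555, 0.1002]
ee_rot: [0.001, 1.0, -0.023, -0.001]
ft_force: [1.1, -0.0, 6.7]
grip_width: 0.129
```

Run:
```python
from h import *
t=V('w1')
h=[t.atz(u,v,.086) for u,v in [(307.5,128),(306,250)]]; m=(h[0]+h[1])/2; d=h[0]-h[1]
print('holes',h,np.linalg.norm(d),m,'yaw',np.degrees(np.arctan2(-d[0],d[1])))
to([.41,.25,.30],0); o=manip.get_obs(); print(o['grip_width'],o['ft_force'],o['moment'])
```

```text
holes [array([0.44196452, 0.30886425, 0.086     ]), array([0.43728174, 0.1991415 , 0.086     ])] 0.1098226346807084 [0.43962313 0.25400288 0.086     ] yaw -2.4438034351939995
heading -2.67 tcp [0.4162 0.2555 0.1002] shift [-0.0063  0.0061 -0.1998] twist -0.0466
0.12864597899988758 [ 1.06750468 -0.00990685  6.72929124] [ 0.06879415 -0.0589174   0.02719399]
```

>>> arm_command([
  [[0,0,-0.01],0],
  [[0,0,-0.04],0],
  [[0,0,-0.08],0],
  [[0,0,-0.12],0],
  [[0,0,-0.16],0],
  [[0,0,-0.2],0],
  [[0.01,0.02,-0.225],0],
  [[0.025,0.055,-0.23],0],
  [[0.045,0.095,-0.23],-0.02],
  [[0.063,0.133,-0.23],-0.04],
  [[0.081,0.171,-0.23],-0.06],
  [[0.099,0.209,-0.23],-0.08],
  [[0.117,0.247,-0.23],-0.1],
  [[0.135,0.285,-0.23],-0.12],
  [[0.153,0.323,-0.23],-0.12],
  [[0.17,0.358,-0.23],-0.12],
  [[0.183,0.386,-0.22],-0.12],
  [[0.191,0.402,-0.205],-0.12],
  [[0.191,0.402,-0.19],-0.12],
  [[0.191,0.402,-0.18],-0.12],
])

```text
time: 4.07
tcp_pos: [0.5882, -0.1558, 0.2787]
ee_rot: [-0.0, 0.999, 0.036, -0.002]
ft_force: [-0.3, 0.2, -2.6]
grip_width: 0.129
```

>>> arm_command([
  [[0,0,0],0],
  [[0,0,0],0],
])

```text
time: 4.23
tcp_pos: [0.5876, -0.1551, 0.2787]
ee_rot: [-0.0, 0.999, 0.036, -0.003]
ft_force: [0.0, -0.1, -1.5]
grip_width: 0.124
```

Run:
```python
from h import *
to([.588,-.155,.28],4.19); o=manip.get_obs(); print(o['time'],o['grip_width'],o['ft_force'],o['moment'])
snap('wrist','w2'); snap('top','t2');
```

```text
heading 4.12 tcp [ 0.5876 -0.1551  0.2787] shift [ 0.0004 -0.0001 -0.0014] twist -0.0012
4.2333 0.12436596790322854 [ 0.00291757 -0.14277635 -1.51482584] [-0.02795657 -0.08847547  0.00961915]
```

View pics/w2.png

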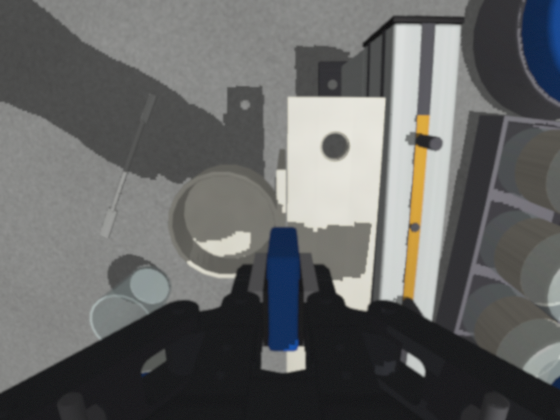

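The wrist view shows the hole at (335,146), and the +y stud with its base near (415,140) and tip near (435,142). The other stud is near (408,300), at the fingers' edge. I'll enlarge this.

Run:
```python
from h import *
w=V('w2'); a=cv2.resize(w.im[90:190,290:460,::-1],None,fx=4.7,fy=4.7,interpolation=cv2.INTER_CUBIC)
t=V('t2'); b=cv2.resize(t.im[100:150,285:375,::-1],None,fx=4.7,fy=2.5*4.7/2.5,interpolation=cv2.INTER_CUBIC)
c=cv2.resize(w.im[265:310,380:460,::-1],None,fx=2.6,fy=2.6,interpolation=cv2.INTER_CUBIC)
D=np.zeros((600,800,3),np.uint8); D[:470,:799]=a; D[470:470+117,:208]=c; 
b=b[:130]; D[470:600,300:300+b.shape[1]]=b
cv2.imwrite('pics/c2.png',D)
W=w.cloud()
for u,v in [(335,110),(300,140),(370,140),(370,200),(300,200),(395,100),(395,200),(450,100),(450,180),(435,142),(284,300)]: print((u,v),w.dep(u,v).round(4))
```

```text
(335, 110) [ 0.6036 -0.0844  0.2655]
(300, 140) [ 0.5902 -0.0977  0.2652]
(370, 140) [ 0.6196 -0.0954  0.2655]
(370, 200) [ 0.6231 -0.1212  0.2654]
(300, 200) [ 0.5924 -0.1235  0.2656]
(395, 100) [ 0.6472 -0.0749  0.2008]
(395, 200) [ 0.6563 -0.1351  0.2008]
(450, 100) [ 0.6805 -0.0718  0.2005]
(450, 180) [ 7.893e-01 -1.506e-01  2.000e-04]
(435, 142) [ 0.666  -0.0961  0.2227]
(284, 300) [ 0.5875 -0.1524  0.3012]
```

View pics/c2.png

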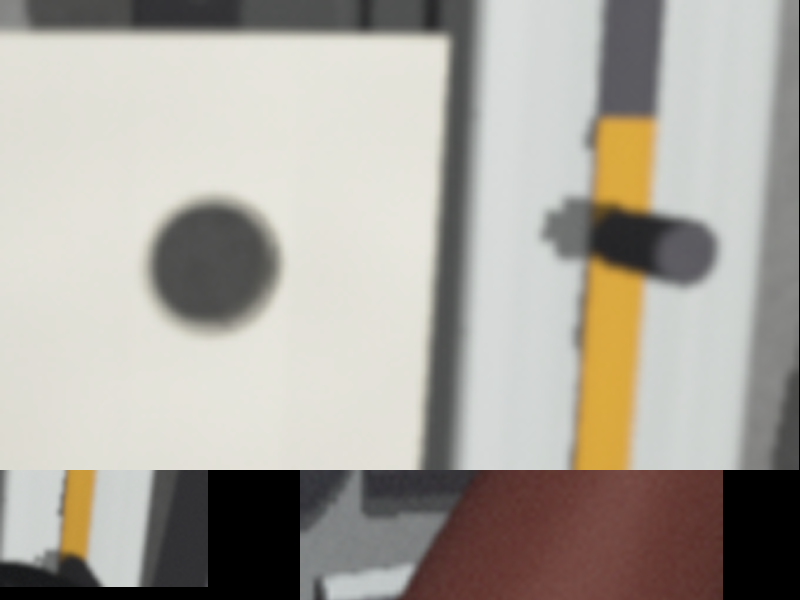

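```bash
cat > m.py <<'E'
from h import *
def strip(w,v0,v1,u0,u1,z=.2):
    im=w.im.astype(int); o=(im[...,0]-im[...,2]>70)&(im[...,1]>100)
    P=[]
    for v in range(v0,v1):
        u=np.where(o[v,u0:u1])[0]+u0
        if 8<len(u)<20 and np.ptp(u)<len(u)+1: P.append(w.atz(u.mean(),v,z))
    P=np.array(P); c=np.polyfit(P[:,1],P[:,0],1); print('strip n',len(P),'y',P[:,1].min().round(4),P[:,1].max().round(4),'yaw',np.degrees(np.arctan(-c[0])).round(2),'res',np.std(P[:,0]-np.polyval(c,P[:,1])).round(5)); return c
E
python3 - <<'E'
from m import *
w=V('w2'); px=lambda x,y:((x+.5)/4.7-.5+290,(y+.5)/4.7-.5+90)
c=strip(w,115,295,385,450)
tip=w.atz(*px(685,252),.2227); hole=w.atz(*px(213,265),.2655)
print('tip',tip,'hole',hole,'strip x at tip y',np.polyval(c,tip[1]))
# rail edges by depth: points near z .2
W=w.cloud(); m=np.abs(W[...,2]-.2007)<.004; m[:, :380]=0
P=W[m]; print('rail top',cv2.minAreaRect(P[(P[:,1]<-.02)&(P[:,1]>-.15)][:,:2].astype(np.float32)*1000))
lo=[];hi=[]
for v in range(30,290,4):
    u=np.where(m[v])[0]
    if len(u)>20:
        lo.append(W[v,u[0]][:2]);hi.append(W[v,u[-1]][:2])
for e in (lo,hi):
    e=np.array(e);k=np.polyfit(e[:,1],e[:,0],1);print('edge yaw',np.degrees(np.arctan(-k[0])),'x at -.15',np.polyval(k,-.15), np.std(e[:,0]-np.polyval(k,e[:,1])))
m=(abs(W[...,2]-.2655)<.003); P=W[m]
lo=[W[v,np.where(m[v])[0][-1]][:2] for v in range(102,215,3)]; e=np.array(lo); k=np.polyfit(e[:,1],e[:,0],1); print('flange rear yaw',np.degrees(np.arctan(-k[0])))
to([0,0,0],4.19); 
t=V('t0');
E
```

```text
strip n 157 y -0.2008 -0.0819 yaw 5.3 res 0.00014
tip [ 0.66629605 -0.09671522  0.2227    ] hole [ 0.60508876 -0.09905569  0.2655    ] strip x at tip y 0.6670372726056268
rail top ((665.0712890625, -88.96983337402344), (42.175880432128906, 125.3360595703125), 4.688540458679199)
edge yaw 5.374529266758244 x at -.15 0.6514814088416195 0.00024000871812989615
edge yaw 5.301934705251683 x at -.15 0.6906619457349529 0.0003777173475521737
flange rear yaw 4.4349556381102815
heading 4.14 tcp [ 0.5883 -0.1552  0.2801] shift [-0.5748 -0.1974  0.2816] twist -0.0008
```

>>> arm_command([
  [[0.012,0.001,0],-0.005],
  [[0.027,0.002,0],-0.01],
  [[0.042,0.0024,0],-0.015],
  [[0.053,0.0024,0],-0.015],
  [[0.059,0.0024,0],-0.015],
  [[0.0615,0.0024,0],-0.015],
  [[0.0615,0.0024,0],-0.015],
  [[0.0615,0.0024,0],-0.015],
  [[0.0615,0.0024,0],-0.015],
])

```text
time: 5.08
tcp_pos: [0.6494, -0.1532, 0.2804]
ee_rot: [0.0, 0.999, 0.044, -0.001]
ft_force: [-0.3, -0.9, -2.6]
grip_width: 0.125
```

Run:
```python
from h import *
to([.65,-.15,.25],5); o=manip.get_obs(); print(o['ft_force'],o['moment'])
snap('wrist','w3'); to([.65,-.15,.25],5)
w=V('w3'); w.crop(270,0,450,135,4,'c3'); W=w.cloud(); print(w.dep(370,150))
m=(abs(W[...,2]-.2655)<.004)
e=np.array([W[v,np.where(m[v])[0][-1]][:2] for v in range(104,215,3)]); k=np.polyfit(e[:,1],e[:,0],1); print('flange rear yaw',np.degrees(np.arctan(-k[0])),e[0],e[-1])
m=(abs(W[...,2]-.2007)<.004); m[:,:300]=0
for s in (0,-1):
    e=np.array([W[v,np.where(m[v])[0][s]][:2] for v in range(20,90,3) if m[v].sum()>10]); k=np.polyfit(e[:,1],e[:,0],1); print('rail yaw',np.degrees(np.arctan(-k[0])),len(e))
```

```text
heading 5.0 tcp [ 0.6494 -0.1532  0.2804] shift [ 0.0009 -0.0031  0.0303] twist -0.0
[-0.32625204 -0.92526205 -2.60659754] [ 0.03747181 -0.03727453  0.03091639]
heading 5.0 tcp [ 0.6494 -0.1532  0.2803] shift [ 0.0009 -0.0031  0.0303] twist -0.0
[ 0.68104443 -0.09708387  0.26728109]
flange rear yaw 5.031632903358604 [ 0.68399191 -0.07788945] [ 0.68838531 -0.1239201 ]
rail yaw 5.513846210544321 24
rail yaw 5.181417825981817 24
```

View pics/c3.png

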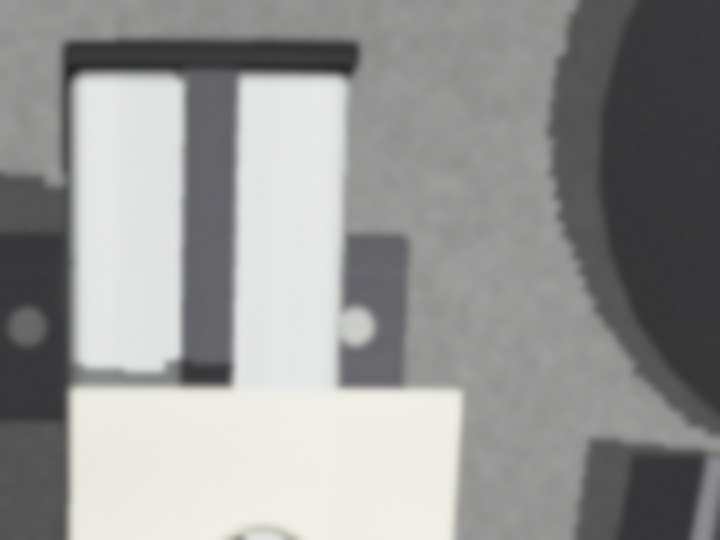

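The flange sits above the rail with nearly the same yaw, and the hole is just below this crop. I'll lower until the underside is a few mm above the stud tips, then look through the hole.

>>> arm_command([
  [[0,0,0.01],-0.004],
  [[0,0,0.02],-0.004],
  [[0,0,0.027],-0.004],
  [[0,0,0.031],-0.004],
  [[0,0,0.031],-0.004],
  [[0,0,0.031],-0.004],
])

```text
time: 5.63
tcp_pos: [0.6491, -0.1531, 0.2491]
ee_rot: [0.0, 0.999, 0.046, -0.002]
ft_force: [-0.1, 0.7, -2.4]
grip_width: 0.123
```

Run:
```python
from h import *
to([.65,-.15,.25],5); o=manip.get_obs(); print(o['ft_force'],o['moment'])
snap('wrist','w4'); w=V('w4'); w.crop(285,80,405,170,6,'c4'); print(w.dep(370,150))
```

```text
heading 5.22 tcp [ 0.6491 -0.1531  0.2491] shift [ 0.0012 -0.003  -0.0009] twist 0.0039
[-0.1236126   0.65572116 -2.41939309] [ 0.03528997 -0.03986944  0.03175216]
[ 0.68068039 -0.09701965  0.23536657]
```

View pics/c4.png

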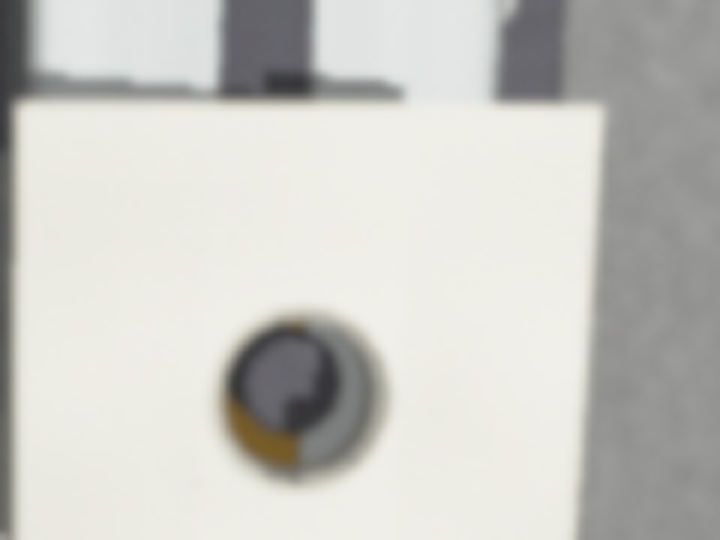

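Through the hole (rim centre at crop (305,398)) the stud tip is visible at about crop (286,381). It is slightly off-centre, so I'll compute the correction.

Run:
```python
from h import *
w=V('w4'); px=lambda x,y:((x+.5)/6-.5+285,(y+.5)/6-.5+80)
a=w.atz(*px(305,398),.2354); b=w.atz(*px(286,381),.2227); 
print(a,b,b-a); print('hole diam',np.linalg.norm(w.atz(*px(222,398),.2354)-w.atz(*px(388,398),.2354)),'tip diam',np.linalg.norm(w.atz(*px(235,381),.2227)-w.atz(*px(337,381),.2227)))
_,T=wrist_in_tool(); print('tool',T[:3,:3].T@(b-a)); print(w.T[:3,3])
```

```text
[ 0.66578264 -0.09672324  0.2354    ] [ 0.66611728 -0.0966117   0.2227    ] [ 0.00033464  0.00011154 -0.0127    ]
hole diam 0.011716470256436502 tip diam 0.007792480734604032
tool [ 3.72684668e-04 -8.78446308e-05  1.26991266e-02]
[ 0.64296498 -0.08464814  0.38453226]
```

>>> arm_command([
  [[0,0,0.003],0],
  [[0,0,0.006],0],
  [[0,0,0.008],0],
  [[0,0,0.009],0],
  [[0,0,0.01],0],
  [[0,0,0.011],0],
])

```text
time: 6.18
tcp_pos: [0.6493, -0.1532, 0.2385]
ee_rot: [0.0, 0.999, 0.046, -0.001]
ft_force: [0.2, -0.1, -2.7]
grip_width: 0.126
```

>>> arm_command([
  [[0,0,0.003],0],
  [[0,0,0.006],0],
  [[0,0,0.009],0],
  [[0,0,0.011],0],
  [[0,0,0.012],0],
  [[0,0,0.013],0],
])

```text
time: 6.68
tcp_pos: [0.6492, -0.1532, 0.2253]
ee_rot: [0.0, 0.999, 0.046, -0.001]
ft_force: [-0.1, 0.7, -2.1]
grip_width: 0.129
```

>>> arm_command([
  [[0,0,0.001],0],
  [[0,0,0.002],0],
  [[0,0,0.003],0],
  [[0,0,0.0035],0],
  [[0,0,0.004],0],
  [[0,0,0.004],0],
])

```text
time: 7.18
tcp_pos: [0.6492, -0.1532, 0.2212]
ee_rot: [0.0, 0.999, 0.046, -0.001]
ft_force: [-0.5, -0.6, -2.4]
grip_width: 0.125
```

>>> arm_command([
  [[0,0,0.0004],0],
  [[0,0,0.0008],0],
  [[0,0,0.0012],0],
  [[0,0,0.0012],0],
])

```text
time: 7.52
tcp_pos: [0.6492, -0.1532, 0.2203]
ee_rot: [0.0, 0.999, 0.046, -0.001]
ft_force: [-1.1, 0.2, -0.4]
grip_width: 0.127
```

>>> arm_command([
  [[0,0,0.0003],0],
  [[0,0,0.0005],0],
  [[0,0,0.0005],0],
])

```text
time: 7.77
tcp_pos: [0.6492, -0.1532, 0.2203]
ee_rot: [0.0, 0.999, 0.046, -0.001]
ft_force: [-1.9, 0.7, 1.5]
grip_width: 0.125
```

>>> arm_command([
  [[0,0,0],0],
  [[0,0,0],0],
  [[0,0,0],0],
  [[0,0,0],0],
  [[0,0,-0.01],0],
  [[0,0,-0.03],0],
  [[0,0,-0.06],0],
  [[0,0,-0.09],0],
  [[-0.03,-0.03,-0.1],0],
  [[-0.05,-0.05,-0.1],0],
  [[-0.05,-0.05,-0.1],0],
  [[-0.05,-0.05,-0.1],0],
], gripper=0.5)

```text
time: 8.77
tcp_pos: [0.5946, -0.107, 0.3216]
ee_rot: [0.001, 0.999, 0.046, -0.0]
ft_force: [0.9, 0.0, 0.1]
grip_width: 0.499
```

Run:
```python
from h import *
snap('wrist','w5'); snap('scene','s5'); w=V('w5'); W=w.cloud(); z=W[...,2]
to([.6085,.165,.25],95)
m=((abs(W[...,0]-.65)<.12)&(abs(W[...,1]+.15)<.12)&(z>.236)&(z<.25)).astype(np.uint8)
P=W[m>0]; print('block',len(P),P.mean(0),cv2.minAreaRect(P[:,:2].astype(np.float32)*1000))
m=(abs(W[...,0]-.67)<.03)&(abs(W[...,1]+.15)<.08)&(abs(z-.206)<.006); P=W[m]
A=np.c_[P[:,:2]-P[:,:2].mean(0),np.ones(len(P))]; c=np.linalg.lstsq(A,P[:,2],rcond=None)[0]; print('flange plane',len(P),c)
m=(abs(W[...,0]-.61)<.05)&(abs(W[...,1]+.16)<.05)&(abs(z-.150)<.006); P=W[m]; print('cup rim',len(P),P.mean(0), cv2.minEnclosingCircle(P[:,:2].astype(np.float32)*1000))
```

```text
heading 5.22 tcp [ 0.5954 -0.1082  0.3209] shift [ 0.038  -0.2709  0.0705] twist -1.5669
block 32 [ 0.64806398 -0.13340262  0.2388754 ] ((648.074951171875, -133.18421936035156), (6.210975646972656, 1.3668217658996582), 1.8333463668823242)
flange plane 5998 [ 0.02035203 -0.02681657  0.20661777]
cup rim 1015 [ 0.61532736 -0.15471557  0.148862  ] ((617.3546752929688, -147.69400024414062), 45.15910339355469)
```

View pics/w5.png

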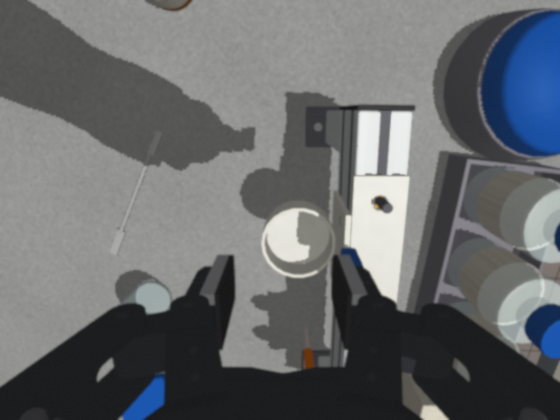

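The flange is down flat at z = 0.2066 m, with the stud poking through its hole at (381,203). The cup rim is centred at (298,240). Next I'll go above the bottle.

>>> arm_command([
  [[0,-0.02,0.0],-0.1],
  [[0.005,-0.055,0.0],-0.22],
  [[0.01,-0.09,0.0],-0.34],
  [[0.015,-0.125,0.01],-0.46],
  [[0.02,-0.16,0.02],-0.58],
  [[0.025,-0.195,0.03],-0.7],
  [[0.03,-0.23,0.04],-0.82],
  [[0.035,-0.26,0.05],-0.94],
  [[0.038,-0.271,0.06],-1.06],
  [[0.038,-0.271,0.07],-1.18],
  [[0.038,-0.271,0.07],-1.3],
  [[0.038,-0.271,0.07],-1.42],
  [[0.038,-0.271,0.07],-1.54],
  [[0.038,-0.271,0.07],-1.567],
  [[0.038,-0.271,0.07],-1.567],
  [[0.038,-0.271,0.07],-1.567],
], gripper=1)

```text
time: 10.2
tcp_pos: [0.6091, 0.1647, 0.2503]
ee_rot: [0.0, 0.676, 0.737, -0.001]
ft_force: [-0.3, -0.2, -0.4]
grip_width: 0.999
```

Run:
```python
from h import *
w=V('w5')
im=w.im; 
print('rim centre', [w.atz(u,v,.1507).round(4) for u,v in [(298,240),(262,240),(335,240),(298,202),(298,279)]])
snap('wrist','w6'); b=V('w6'); W=b.cloud(); I=b.im.astype(int)
m=(abs(W[...,0]-.61)<.05)&(abs(W[...,1]-.165)<.05)&(abs(W[...,2]-.105)<.005)&(I[...,2]-I[...,0]>30)
P=W[m]; print('cap',len(P),P.mean(0),cv2.minEnclosingCircle(P[:,:2].astype(np.float32)*1000))
to([P[:,0].mean(),P[:,1].mean(),.081],95.2)
```

```text
rim centre [array([ 0.6123, -0.1529,  0.1507]), array([ 0.5788, -0.156 ,  0.1507]), array([ 0.6467, -0.1498,  0.1507]), array([ 0.6085, -0.1165,  0.1507]), array([ 0.6165, -0.1929,  0.1507])]
cap 1762 [0.6090188  0.16572776 0.10573507] ((609.7352294921875, 165.81007385253906), 19.904033660888672)
heading 94.88 tcp [0.609  0.1647 0.2503] shift [0.0012 0.0003 0.1693] twist -0.0055
```

>>> arm_command([
  [[0.001,0.0004,0.03],0],
  [[0.001,0.0004,0.07],0],
  [[0.001,0.0004,0.11],0],
  [[0.001,0.0004,0.14],0],
  [[0.001,0.0004,0.158],0],
  [[0.001,0.0004,0.166],0],
  [[0.001,0.0004,0.169],0],
  [[0.001,0.0004,0.169],0],
])

```text
time: 10.92
tcp_pos: [0.6094, 0.1654, 0.0817]
ee_rot: [0.0, 0.677, 0.736, -0.001]
ft_force: [0.7, 0.4, 0.6]
grip_width: 0.999
```

>>> arm_command([
  [[0,0,0],0],
  [[0,0,0],0],
  [[0,0,0],0],
  [[0,0,0],0],
  [[0,0,0],0],
  [[0,0,0],0],
  [[0,0,0],0],
], gripper=0.1, newtons=40)

```text
time: 11.5
tcp_pos: [0.6102, 0.1656, 0.0831]
ee_rot: [0.001, 0.677, 0.736, -0.0]
ft_force: [-0.9, 0.0, 5.5]
grip_width: 0.458
```

Run:
```python
from h import *
from scipy.optimize import least_squares
to([.6121,-.156,.28],95.2); o=manip.get_obs(); print(o['grip_width'],o['ft_force'])
w=V('w5'); g=cv2.cvtColor(w.im,cv2.COLOR_RGB2GRAY)
W=w.cloud(); z=W[...,2]
m=(np.hypot(W[...,0]-.6125,W[...,1]+.154)<.042)&(abs(z-.1507)<.0025); m[:,336:]=0
P=W[m][:,:2]
f=lambda p:np.hypot(*(P-p[:2]).T)-p[2]
r=least_squares(f,[.6125,-.154,.034],loss='soft_l1',f_scale=.001); print('rim',len(P),r.x,np.std(f(r.x)), np.degrees(np.ptp(np.arctan2(*(P-r.x[:2]).T))))
```

```text
heading 94.85 tcp [0.6102 0.1656 0.0831] shift [-0.3209 -0.0251 -0.1965] twist -0.006
0.458309359608851 [-8.53827659e-01  3.23232808e-03  5.49401080e+00]
rim 699 [ 0.61240673 -0.15661187  0.03323791] 0.0011787782868586437 358.72816148936266
```

>>> arm_command([
  [[0,0,-0.01],0],
  [[0,0,-0.035],0],
  [[0,0,-0.07],0],
  [[0,0,-0.105],0],
  [[0,0,-0.14],0],
  [[-0.01,-0.001,-0.17],0],
  [[-0.03,-0.002,-0.19],-0.006],
  [[-0.06,-0.005,-0.197],-0.006],
  [[-0.095,-0.007,-0.197],-0.006],
  [[-0.13,-0.01,-0.197],-0.006],
  [[-0.165,-0.0127,-0.197],-0.006],
  [[-0.2,-0.0155,-0.197],-0.006],
  [[-0.235,-0.018,-0.197],-0.006],
  [[-0.265,-0.0205,-0.197],-0.006],
  [[-0.29,-0.0224,-0.197],-0.006],
  [[-0.308,-0.0238,-0.197],-0.006],
  [[-0.318,-0.0246,-0.197],-0.006],
  [[-0.3212,-0.0248,-0.197],-0.006],
  [[-0.3212,-0.0248,-0.197],-0.006],
  [[-0.3212,-0.0248,-0.197],-0.006],
])

```text
time: 13.17
tcp_pos: [0.6124, -0.1553, 0.2806]
ee_rot: [0.001, 0.674, 0.739, 0.0]
ft_force: [0.3, 0.5, -2.1]
grip_width: 0.457
```

Run:
```python
from h import *
to([.6127,-.1566,.2076],95.2); o=manip.get_obs(); print(o['grip_width'],o['ft_force'],o['moment'])
snap('wrist','w7'); snap('scene','s7'); 
a=V('w7').im[...,::-1]; s=V('s7').im[180:380,80:330,::-1]
D=np.zeros((420,800,3),np.uint8); D[:300,:400]=cv2.resize(a,(400,300)); D[:320,400:]=cv2.resize(s,(400,320))
cv2.imwrite('pics/c7.png',D)
```

```text
heading 95.24 tcp [ 0.6124 -0.1553  0.2806] shift [-0.0013  0.      0.073 ] twist 0.0006
0.4566843857185899 [ 0.28953056  0.4503361  -2.13706413] [ 0.02973676  0.01441675 -0.00337742]
```

View pics/c7.png

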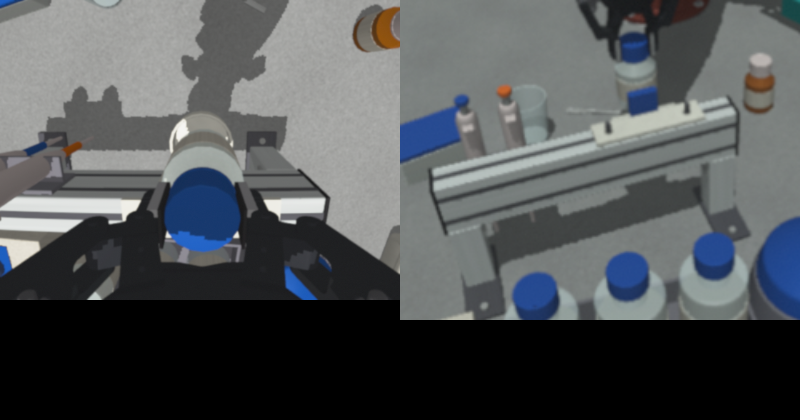

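Right panel: the holder hangs on the rail with both studs through it, at (607,127) and (687,108). Left panel: the bottle is held upright over the cup. Lowering in stages.

>>> arm_command([
  [[-0.001,0,0.01],0],
  [[-0.0013,0,0.025],0],
  [[-0.0013,0,0.038],0],
  [[-0.0013,0,0.045],0],
  [[-0.0013,0,0.05],0],
  [[-0.0013,0,0.054],0],
  [[-0.0013,0,0.058],0],
  [[-0.0013,0,0.058],0],
])

```text
time: 13.93
tcp_pos: [0.6127, -0.1562, 0.2223]
ee_rot: [0.001, 0.674, 0.739, 0.0]
ft_force: [-0.5, -0.6, -3.3]
grip_width: 0.458
```

>>> arm_command([
  [[0,0,0.003],0],
  [[0,0,0.006],0],
  [[0,0,0.009],0],
  [[0,0,0.011],0],
  [[0,0,0.012],0],
  [[0,0,0.012],0],
])

```text
time: 14.43
tcp_pos: [0.6125, -0.1562, 0.2099]
ee_rot: [0.001, 0.674, 0.739, -0.0]
ft_force: [-0.3, 0.6, -2.6]
grip_width: 0.458
```

>>> arm_command([
  [[0,0,0.0006],0],
  [[0,0,0.0012],0],
  [[0,0,0.0018],0],
  [[0,0,0.0018],0],
])

```text
time: 14.77
tcp_pos: [0.6125, -0.1561, 0.208]
ee_rot: [0.0, 0.674, 0.739, -0.0]
ft_force: [-0.1, -0.2, -2.7]
grip_width: 0.454
```

>>> arm_command([
  [[0,0,0.0005],0],
  [[0,0,0.001],0],
  [[0,0,0.001],0],
])

```text
time: 15.02
tcp_pos: [0.6126, -0.1562, 0.2071]
ee_rot: [0.001, 0.674, 0.739, -0.0]
ft_force: [-0.2, 0.4, -3.0]
grip_width: 0.457
```

>>> arm_command([
  [[0,0,0.0005],0],
  [[0,0,0.001],0],
  [[0,0,0.001],0],
])

```text
time: 15.27
tcp_pos: [0.6127, -0.1561, 0.2069]
ee_rot: [0.001, 0.674, 0.739, 0.0]
ft_force: [-2.1, 0.9, 4.6]
grip_width: 0.459
```

The bottle is on the cup floor (contact at TCP 0.207, as predicted). Releasing and retreating.

>>> arm_command([
  [[0,0,-0.0005],0],
  [[0,0,-0.0005],0],
  [[0,0,-0.0005],0],
  [[0,0,-0.0005],0],
  [[0,0,-0.01],0],
  [[0,0,-0.03],0],
  [[0,0,-0.06],0],
  [[0,0,-0.09],0],
  [[0.02,-0.05,-0.12],0],
  [[0.04,-0.09,-0.13],0],
  [[0.06,-0.12,-0.13],0],
  [[0.06,-0.12,-0.13],0],
  [[0.06,-0.12,-0.13],0],
], gripper=0.75)

```text
time: 16.35
tcp_pos: [0.4854, -0.106, 0.3396]
ee_rot: [0.003, 0.674, 0.739, 0.001]
ft_force: [0.4, 0.4, 0.9]
grip_width: 0.751
```

Run:
```python
from h import *
o=manip.get_obs(); print(o['time'],o['tcp_pos'],o['ft_force'])
snap('wrist','w8'); snap('scene','s8'); v=V('w8')
a=v.im[...,::-1]; s=V('s8').im[180:380,80:330,::-1]
D=np.zeros((420,800,3),np.uint8); D[:300,:400]=cv2.resize(a,(400,300)); D[:320,400:]=cv2.resize(s,(400,320))
cv2.imwrite('pics/c8.png',D)
W=v.cloud(); I=v.im.astype(int); z=W[...,2]
def pl(P,n):
    A=np.c_[P[:,:2]-P[:,:2].mean(0),np.ones(len(P))]; c=np.linalg.lstsq(A,P[:,2],rcond=None)[0]; print(n,len(P),P.mean(0).round(4),'slope deg',np.degrees(c[:2]).round(2))
m=(np.hypot(W[...,0]-.612,W[...,1]+.156)<.022)&(abs(z-.230)<.008); pl(W[m],'cap')
m=(abs(z-.2065)<.0035)&(W[...,0]>.645)&(W[...,0]<.70)&(W[...,1]<-.07)&(W[...,1]>-.24)&(I.min(-1)>150); m=cv2.erode(m.astype(np.uint8),np.ones((5,5)))>0; P=W[m]; P=P[abs(P[:,2]-np.median(P[:,2]))<.0015]; pl(P,'flange')
```

```text
16.35 [ 0.48544357 -0.10599719  0.33959663] [0.3770234  0.37314246 0.945656  ]
cap 1274 [ 0.6082 -0.153   0.2286] slope deg [ 2.33 -1.31]
flange 0 [nan nan nan] slope deg [0. 0.]
  return _methods._mean(a, axis=axis, dtype=dtype,
  ret = ret.dtype.type(ret / rcount)
<stdin>:9: RuntimeWarning: Mean of empty slice.
  ret = um.true_divide(
```

View pics/c8.png

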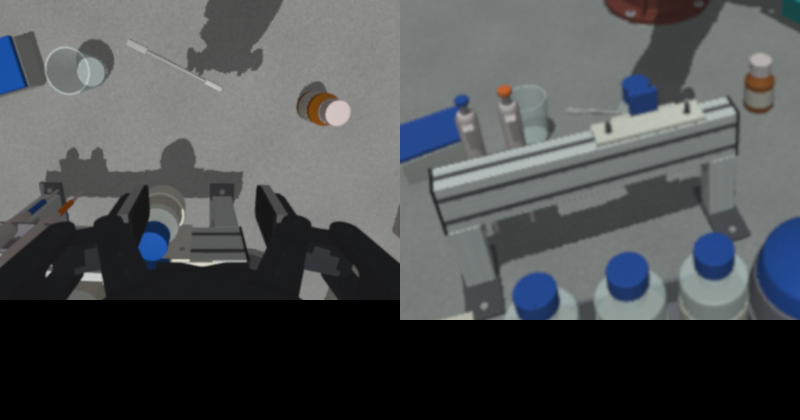

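The bottle stands in the cup with the gripper clear, and both studs show through the flange at (607,127) and (687,108). A final check of the tilt, using the scene camera's depth before and after.

Run:
```python
from h import *
snap('scene','s9'); print(np.abs(V('s9').im.astype(int)-V('s8').im).max())
th=np.radians(5.3); o=np.array([.6703,-.152])
for f in ('s5','s7','s9'):
    v=V(f); W=v.cloud(); d=W[...,:2]-o; x=d[...,0]*np.cos(th)+d[...,1]*np.sin(th); y=-d[...,0]*np.sin(th)+d[...,1]*np.cos(th); z=W[...,2]
    def pl(m,n):
        for _ in range(3):
            A=np.c_[x[m],y[m],np.ones(m.sum())]; c=np.linalg.lstsq(A,z[m],rcond=None)[0]; m=m&(abs(x*c[0]+y*c[1]+c[2]-z)<.0025)
        print(f,n,m.sum(),'z',c[2].round(4),'slope deg x,y',np.degrees(c[:2]).round(2))
    w=abs(x)<.016
    pl(w&(abs(y)<.07)&(abs(z-.206)<.006),'flange'); pl(w&(y<-.09)&(y>-.18)&(abs(z-.2)<.006),'rail')
    m=(np.hypot(x+.059,y)<.017)&(abs(z-.230)<.008)
    if m.sum()>15: pl(m,'cap');
```

```text
50
s5 flange 570 z 0.2072 slope deg x,y [ 1.43 -0.03]
s5 rail 449 z 0.2011 slope deg x,y [-0.12  0.25]
s7 flange 573 z 0.2072 slope deg x,y [1.13 0.01]
s7 rail 448 z 0.2012 slope deg x,y [0.29 0.31]
s9 flange 571 z 0.2072 slope deg x,y [ 1.28 -0.04]
s9 rail 448 z 0.2011 slope deg x,y [0.51 0.26]
s9 cap 101 z 0.2291 slope deg x,y [0.14 1.35]
```

```bash
python3 -c "
from h import *
print(manip.get_obs()['time']); print(manip.job_done())"
```

```text
16.5
the job is handed in; nothing more can be done
None
```

The white holder is hung on the rail with both studs through its holes and the cup on the robot's side. The blue-capped bottle stands upright in the cup. I handed the job in at 16.5 s of the 72 s allowed.

- **Forces:** the holder went down over the studs without resistance. The only contact was at seating, with about 4 N of push, and setting the bottle down showed about 7 N.
- **Holder seated:** the flange's upper face reads 6.1 mm above the rail top, against a 6 mm flange. It leans forward about 1.1–1.4°, close to the expected 1°, and this did not change when the bottle went in.
- **Bottle:** the cap top reads about 0.229 m, within about 1.5 mm of expected.
- **Failed or disagreeing checks:**
    - The final wrist-camera flange check found no usable points, so I used the scene camera's depth instead.
    - The cap's tilt readings were noisy and disagreed: 2.3° and −1.3° along world x and y from the wrist camera, 0.1° and 1.4° along the holder's x and y from the scene camera. I judged the bottle upright from the picture and its height.
    - The rail's angle first came out at 4.2° from the top camera. I used the closer wrist-camera value of 5.3°.
- **Other objects:** I moved nothing else on purpose and saw nothing displaced in the last pictures, but I did not measure each one.

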